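Fit a bayonet lamp in a spring-return tester and hold it on

TASK

First slide the tester's orange dimmer all the way to its off end (red dot). Then take the white lamp from the wooden block, put its pins through the gaps of the tester's socket, push it in against the spring and twist it a quarter turn clockwise as far as it goes. The socket springs back when let go, so finish while still gripping the lamp and holding it pushed in and turned; leave the figure, the pot and the bottle where they stand.

Things in the scene. Friction and masses are not known exactly. Their poses are not given: they have to be found in the camera images.
- tester: Lamp test unit fixed to the bench: grey box 120 (x) x 200 (y) x 34 mm high. Origin at the centre of its underside, z up; x points away from the robot at yaw 0. On the deck, at (0, +50 mm), a white round bayonet socket, 60 mm outer diameter, top 62 mm above the bench; at y = -55 mm the orange dimmer, which slides along x.
- socket_mouth (a point): Centre of the socket's mouth, in the plane of its top, 62 mm above the bench; axes as the tester's. Round opening 29 mm wide; on the tester's x axis, at +x and -x, a gap for each pin. The lip is 6 mm thick; below it the pins turn clockwise only (seen from above), a stop blocks the other way. A sprung contact stands 10 mm below the mouth.
- dimmer (a joint): Dimmer position: 0 = off (front end of the track, nearer the robot, at the tester's -x end, red dot beside it, shortest tick), grows to 0.050 m = full (back end). Hard stops at both ends; about 1.5 N friction, stays where left.
- dimmer_cap (a point): Centre of the top face of the orange dimmer cap, 55 mm above the bench. The cap is 14 mm along the track (tester's x), 22 mm across it (y) and stands 20 mm above the deck; 25 mm or more is free on both sides.
- contact (a joint): Travel of the socket's sprung contact: 0 = out, 0.0125 m = fully in. Pushes the lamp up with 2 N at first touch, 4.5 N when the pins are just below the lip (0.0065), 6.5 N when fully home (0.012).
- carrier (a joint): Turn of the sprung carrier below the lip, which the lamp's pins push round: 0 = at rest, grows clockwise (seen from above) to 1.25 rad at the stop. The pins meet it about 0.2 rad clockwise of the gaps. Its spring turns the lamp back with 0.04 N m at 0 and 0.14 N m at the stop.
- lamp: White tubular LED lamp, 93 mm long, about 90 g, upright, cap down in the wooden block. Origin at the centre of the cap's tip, z up along the lamp. Cap 26 mm diameter, 22 mm long, tapered tip; two pins 5 mm thick, 8 mm above the tip, along the lamp's +x and -x out to radius 19 mm (either fits either gap). Skirt 49 mm wide from 22 to 27 mm, red marks on it right above the pins.
- socket_gap (a point): Red dot on the socket's rim at the +x gap, 27 mm from the centre (another faces it). Each gap is 9 mm wide inside to 13 mm outside (+-0.33 rad) and reaches out to radius 20.5 mm. Green dots on the rim, 1.44 rad (83 degrees) clockwise of the red ones, show where the pins end, at a hard stop.
- lamp_grip (a point): Place to grip: on the lamp's axis, 58 mm above the tip. The body is round, 38 mm diameter from 27 to 80 mm above the tip (ribbed grey, then white), top at 93 mm. Red stripes down its sides and a red bar on its top lie in line with the pins. When the lamp is fully home its skirt rests on the socket's top, the tip 22 mm below the mouth; the pins are clear of the lip from 16.5 mm down.
- rack: Fixed wooden storage block 80 x 80 x 34 mm, origin at the centre of its underside. The lamp hangs by its skirt in the round hole (42 mm) in its middle, with about 2 mm play, the tip 12 mm above the bench; lift it straight up (more than 25 mm).
- miniature_b: Painted figure on a cork, 25 x 25 x 68 mm, standing loose on the bench; origin at the centre of its underside. To be left alone.
- black_pot: Small empty black pot, 36 mm wide, 40 mm high, standing loose; origin at the centre of its underside. To be left alone.
- bottle_n1: White bottle with a label, 33 mm wide, 46 mm high, standing loose; origin at the centre of its underside. To be left alone.
Things that resemble listed ones, but are neither listed nor needed, are in the scene too. What is shaped like the lamp but green or yellow is not meant.

How it is judged (in metres and radians):
On the way, in this order (a step that is already met when the one before it is completed fails the run):
1. the dimmer is at its off end while the lamp is still out of the socket (value of joint dimmer below 0.004 m and distance between lamp and socket_mouth above 0.06 m), for 0.1 s.
2. the lamp, in the gripper, is pushed into the socket with its pins below the lip, not yet turned (horizontal distance between lamp and socket_mouth below 0.004 m and z of lamp in the frame of socket_mouth below -0.015 m and angle between lamp's own z axis and vertical below 0.1 rad and value of joint contact above 0.0045 m and contact force between the fingers and lamp above 2 N and value of joint dimmer below 0.004 m and value of joint carrier below 0.3 rad), for 0.05 s.
At the end, for the whole second after the job is handed in: Dimmer within 4 mm of off; lamp within 4 mm of the socket axis and 0.1 rad of upright, tip 15 mm or more below the mouth, contact pressed in 4.5 mm or more; carrier turned 1.05 rad or more; fingers hold the lamp with over 2 N; lamp at rest (value of joint dimmer below 0.004 m and horizontal distance between lamp and socket_mouth below 0.004 m and z of lamp in the frame of socket_mouth below -0.015 m and angle between lamp's own z axis and vertical below 0.1 rad and value of joint contact above 0.0045 m and contact force between the fingers and lamp above 2 N and value of joint carrier above 1.05 rad and linear speed of lamp below 0.02 m/s); the arm keeps its last pose, push and grip.
It fails at once if the painted figure on a cork is moved more than 20 mm or tipped (distance of miniature_b from where it was at the start of the episode above 0.02 m or angle between miniature_b's own z axis and vertical above 0.4 rad).
It fails at once if the black pot is moved more than 20 mm or tipped (distance of black_pot from where it was at the start of the episode above 0.02 m or angle between black_pot's own z axis and vertical above 0.4 rad).
It fails at once if the white bottle is moved more than 20 mm or tipped (distance of bottle_n1 from where it was at the start of the episode above 0.02 m or angle between bottle_n1's own z axis and vertical above 0.4 rad).
It also fails if it takes over 58 s, if anything falls off the work surface, if the arm or the gripper's body presses on something with over 40 N, if the wrist force passes 120 N, or if a joint passes its speed limit or range.

ROBOT

A 7-joint arm with a two-finger parallel gripper is mounted at the origin on a cart in front of the work surface, level with it; the furniture and walls round the work are solid. World frame = base frame: x ahead of the robot, y to its left, z up, the work surface at z = 0. Lengths are in m, angles in degrees, forces in N, time in s.
With the tool pointing down it reaches from about 0.425 to 0.925 m from the base axis. Payload 6.8 kg.
Tool frame: the origin (TCP) lies at the very end of the fingers, on their centre line; the grasp point (between the pads) lies 19 mm behind it; z points along the fingers, y is the line along which they close (so a half turn about z gives the same grasp; the last joint's range is limited). The gripper opens to 85 mm and grips with 20 to 120 N. Pads are 22 mm wide; open, the fingers measure 114 mm over their backs; the gripper's body (76 mm by 85 mm) begins 54 mm behind the grasp point. The pads swing forward as they close: fully open they stand 13 mm farther back than shut.
Start: joints at [69.895, 27.33, 1.283, 89.118, -0.659, 63.558, -4.761], TCP at [0.162, -0.655, 0.231] pointing down, gripper open.
Joint ranges: [-169.35, 169.35], [-19.33, 120.38], [-80.79, 83.38], [13.8, 139.57], [-78.32, 258.32], [9.67, 109.79], [-169.56, 169.56]. Speed limits (degrees/s): [136.94, 136.94, 180, 180, 180, 180, 180].

INTERFACE

Orientations are given as [roll, pitch, yaw] about the fixed x, y, z axes, in that order (R = Rz(yaw) Ry(pitch) Rx(roll)).
In Python, from station import status, imaging, robot gives the robot as it stands.
- The arm moves only by the shell command python3 -m creep 'ROWS' [FORCE]. ROWS is text: rows parted by semicolons, each of 5 numbers parted by spaces: the shift along the tool's x, y, z in mm, then the turn about the tool's z in degrees, then the opening, from 0 (shut) to 1 (fully open). A call has 1 to 5 rows; each row shifts and turns the commanded pose from where the row before left it, along the tool's axes as they then stand; what a row does not reach is not made up. A row lasts 1/12 s, in which the tool goes at most 41.7 mm and 7.16 degrees, less where a joint would pass 70% of its speed; a pose out of reach is approached as far as the arm can. A call is refused whole if a number of a shift passes 41.7 or a number of a turn 7.16, either way. A call with a gripper value outside its range is refused whole. The fingers move at their own pace and stop on an object; FORCE is the grip in N (left out, the last holds). Time passes only in rows, so rows that do not move let the fingers close. It gives the time, the measured TCP pose, the force, the opening and the grip force at its end, in the units of the state.
- status.sense(): the state, without advancing time (a new reading comes with each control period).
- imaging.read_camera(name): name is "side" or "top" or "wrist"; returns the picture (480x640x3 uint8, red, green, blue); there is no depth.
- imaging.camera_info(name): a dict with "intrinsics" (3x3 intrinsics, pixels), "rvec" (rotation vector, rad) and "tvec" (3), from world to camera coordinates, as OpenCV has them; the wrist camera has in their place "T_tool_cam" (4x4, takes a point from camera to tool coordinates, whose origin is the TCP and whose axes are the flange's). Camera axes: x right, y down, z forward; pixel columns grow to the right and rows downward; lengths in m; the calibration is good to about 2 mm. A picture is of the moment at which its call begins: read the wrist's pose just before it. camera_info takes no time and is no camera call.
- robot.close_job(): hands the job in; it is judged then, once.
The state is a dict: "time_s": time; "joint_pos": joint angles; "joint_velocities": joint speeds; "tau": joint torques, N m; "ee_pos": TCP position; "orientation": TCP orientation; "contact_force": force on the tool from outside, world axes, zero at the start; "ft_torque": the same for the moment, N m; "finger_gap": finger opening in m; "gripper_force": force on a finger pad.
Only numpy, scipy, OpenCV 4.12 (cv2) and the standard library are available. Lean on these libraries where they do the work, as an engineer would, in place of code of your own. Each camera call takes 0.05 s, during which the arm holds its last target. There are 200 camera calls.

## Working session

There is one attempt and no reset: what is moved stays moved. The work goes in short steps, Python scripts to look and compute and a shell command to move; the robot and the scene stay as the last step left them, time stands still between calls to the robot, and variables do not carry over. Pictures are saved under pics/ and viewed, at most 10 in all, crops included, and the job is handed in when it is done.

```bash
mkdir -p pics; ls; python3 - <<'E'
from station import status, imaging, robot
import cv2,numpy as np
s=status.sense(); print({k:np.round(v,3).tolist() for k,v in s.items()})
for n in("top","side"):
    im=imaging.read_camera(n); cv2.imwrite(f"pics/{n}0.png",im[:,:,::-1])
    i=imaging.camera_info(n); print(n,{k:np.round(v,3).tolist() for k,v in i.items()})
print(imaging.camera_info("wrist"))
E
```

```text
pics
{'time_s': 0.0, 'joint_pos': [69.895, 27.375, 1.28, 89.18, -0.657, 63.557, -4.761], 'joint_velocities': [-0.036, 0.043, -0.064, -0.075, -0.01, 0.001, 0.058], 'tau': [-0.0, -59.644, 1.608, -28.12, 0.012, 0.009, 0.0], 'ee_pos': [0.162, -0.655, 0.23], 'orientation': [-179.895, 0.009, 13.913], 'contact_force': [-0.45, -0.368, -0.261], 'ft_torque': [-0.041, 0.017, -0.021], 'gripper_force': 0.0, 'finger_gap': 0.085}
top {'intrinsics': [[539.867, 0.0, 319.58], [0.0, 539.867, 239.224], [0.0, 0.0, 1.0]], 'rvec': [2.105, -2.138, 0.21], 'tvec': [-0.018, 0.582, 0.977]}
side {'intrinsics': [[557.944, 0.0, 329.023], [0.0, 557.944, 242.64], [0.0, 0.0, 1.0]], 'rvec': [1.919, -0.335, 0.239], 'tvec': [-0.551, 0.134, 0.724]}
{'intrinsics': array([[424.16153628,   0.        , 314.12655474],
       [  0.        , 424.16153628, 235.2462672 ],
       [  0.        ,   0.        ,   1.        ]]), 'T_tool_cam': array([[-7.43162621e-04, -9.52670966e-01, -3.04002433e-01,
         7.73993857e-02],
       [ 9.99999596e-01, -5.54369503e-04, -7.07331810e-04,
        -5.69638181e-04],
       [ 5.05324801e-04, -3.04002836e-01,  9.52670993e-01,
        -1.42856482e-01],
       [ 0.00000000e+00,  0.00000000e+00,  0.00000000e+00,
         1.00000000e+00]])}
```

View pics/top0.png

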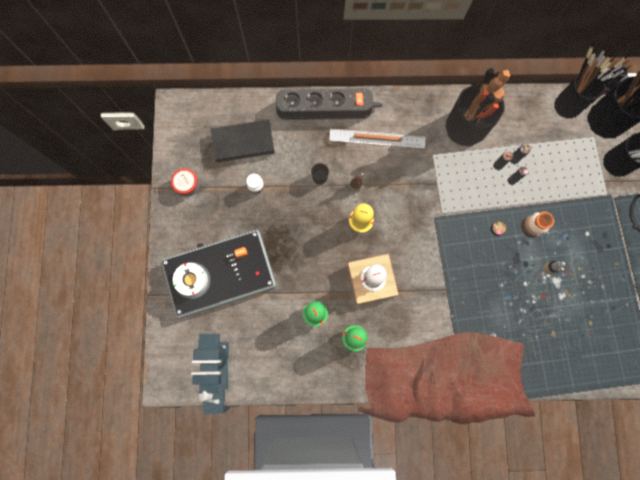

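View pics/side0.png

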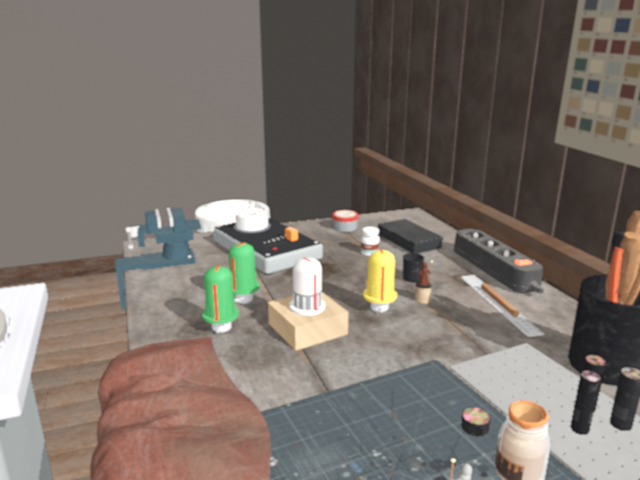

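The top view shows the white lamp in its wooden block at (375,277). The other lamp-shaped things are green at (316,313) and (355,338), and yellow at (362,218). Only the white one in the block fits. The tester is at (218,273), with its socket at (190,280), the dimmer cap at (240,252) and a red dot at (257,273). Next I'll confirm with an enlarged crop.

```bash
cat > h.py <<'E'
from station import status, imaging
import cv2,numpy as np
from scipy.spatial.transform import Rotation as Rn
def cam(n,s=None):
    i=imaging.camera_info(n);K=np.array(i["intrinsics"])
    if n!="wrist":
        R=cv2.Rodrigues(np.array(i["rvec"],float))[0];t=np.array(i["tvec"]).ravel()
        return K,R.T,-R.T@t
    T=np.eye(4);T[:3,:3]=Rn.from_euler("xyz",s["orientation"],degrees=True).as_matrix();T[:3,3]=s["ee_pos"]
    T=T@np.array(i["T_tool_cam"]);return K,T[:3,:3],T[:3,3]
def p2w(c,u,v,z):
    K,R,o=c;d=R@np.linalg.solve(K,[u,v,1.]);return o+d*(z-o[2])/d[2]
def w2p(c,P):
    K,R,o=c;q=K@(R.T@(np.asarray(P)-o));return q[:2]/q[2]
E
python3 - <<'E'
from h import *
im=cv2.imread("pics/top0.png")
a=cv2.resize(im[225:325,155:285],(780,600),interpolation=cv2.INTER_CUBIC)[:, :]
b=cv2.resize(im[240:310,340:410],(300,300),interpolation=cv2.INTER_CUBIC)
a=cv2.resize(im[225:325,155:285],(0,0),fx=4,fy=4,interpolation=cv2.INTER_CUBIC)
o=np.zeros((400,800,3),np.uint8);o[:400,:520]=a;o[:280,520:]=cv2.resize(im[240:310,340:410],(280,280),interpolation=cv2.INTER_CUBIC)
cv2.imwrite("pics/crop1.png",o)
c=cam("top")
for n,u,v,z in[("sock",190,280,.062),("cap",240.5,252,.055),("reddot",257,273,.034),("lamp",375,271,.105),("rack",373,279,.034),("fig",357,183,.068),("pot",320,174,.04),("bot",255,183,.046),("base?",310,475,0)]:print(n,p2w(c,u,v,z).round(3))
E
```

```text
sock [0.507 0.217 0.062]
cap [0.56  0.124 0.055]
reddot [0.522 0.095 0.034]
lamp [ 0.512 -0.126  0.105]
rack [ 0.506 -0.129  0.034]
fig [ 0.689 -0.101  0.068]
pot [ 0.717 -0.03   0.04 ]
bot [0.699 0.099 0.046]
base? [ 0.146 -0.002  0.   ]
```

View pics/crop1.png

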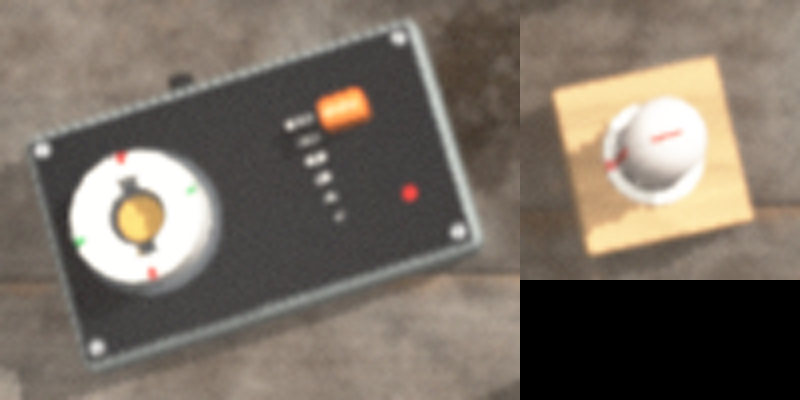

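The crop confirms the white lamp in its block, with the bar on its top running almost along world y. It also shows the tester with two red gap dots, two green dots, the cap near the full end and the red off dot at the near end. Now I'll fit the poses.

```bash
python3 - <<'E'
from h import *
c=cam("top")
f=lambda x,y:(155+x/4,225+y/4)
g=lambda x,y:(340+(x-520)/4,240+y/4)
pts=[((407,22),(.06,-.1)),((478,240),(-.06,-.1)),((92,368),(-.06,.1)),((35,145),(.06,.1))]
W=np.array([p2w(c,*f(*p),.034)[:2] for p,_ in pts]+[p2w(c,*f(*p),.062)[:2] for p in[(120,157),(152,272)]])
M=np.array([q for _,q in pts]+[(.027,.05),(-.027,.05)])
Wc,Mc=W-W.mean(0),M-M.mean(0)
th=np.arctan2((Mc[:,0]*Wc[:,1]-Mc[:,1]*Wc[:,0]).sum(),(Mc*Wc).sum());R=np.array([[np.cos(th),-np.sin(th)],[np.sin(th),np.cos(th)]])
t=W.mean(0)-R@M.mean(0);print("tester",t,np.degrees(th),"res",(W-(M@R.T+t)).round(4).tolist())
print("mouth",R@[0,.05]+t)
cap=p2w(c,*f(343,103),.055)[:2];print("cap",cap,R.T@(cap-t));print("dimmer0 cap",R@[-.025,-.055]+t,"full",R@[.025,-.055]+t)
a,b=[p2w(c,*g(*p),.105)[:2] for p in[(652,137),(682,131)]];print("bar",(a+b)/2,np.degrees(np.arctan2(*(b-a)[::-1])))
print("skirt",p2w(c,*g(654,153),.039),"mark",p2w(c,*g(615,160),.039))
E
```

```text
tester [0.52314985 0.16996809] 17.393033909506574 res [[-0.0048, 0.0033], [0.002, 0.0044], [0.0037, -0.003], [-0.0032, -0.0076], [0.0026, 0.0017], [-0.0003, 0.0012]]
mouth [0.50820362 0.21768192]
cap [0.56199265 0.12371038] [ 0.02323919 -0.05575373]
dimmer0 cap [0.5157338  0.11000975] full [0.56344763 0.12495599]
bar [ 0.50780503 -0.12868569] -79.56351250531617
skirt [ 0.50724865 -0.12943787  0.039     ] mark [ 0.50416905 -0.11060768  0.039     ]
```

```bash
python3 -m creep '15 -14 0 0 1;29 -27 0 0 1;29 -27 0 0 1;29 -27 0 0 1;29 -27 0 0 1' && python3 -m creep '29 -27 0 0 1;29 -27 0 0 1;29 -27 0 0 1;29 -27 0 0 1;29 -27 0 0 1' && python3 -m creep '29 -27 0 0 1;29 -27 0 0 1;29 -27 0 0 1;29 -27 0 0 1;29 -27 0 0 1' && python3 -m creep '29 -26 0 0 1;12 -10 0 0 1;0 0 0 0 1;0 0 0 0 1'
python3 - <<'E'
from h import *
s=status.sense();im=imaging.read_camera("wrist");cv2.imwrite("pics/w1.png",im[:,:,::-1])
import json;json.dump({k:np.array(s[k]).tolist() for k in("ee_pos","orientation","joint_pos")},open("w1.json","w"));print(open("w1.json").read())
c=cam("wrist",s);print(w2p(c,[.508,-.1287,.105]))
E
```

```text
time_s: 0.52
ee_pos: [0.2606, -0.5034, 0.2309]
orientation: [-180.0, 0.0, 13.9]
contact_force: [2.2, -0.2, -0.8]
finger_gap: 0.0854
gripper_force: 0.0
time_s: 0.93
ee_pos: [0.3689, -0.3375, 0.2312]
orientation: [-180.0, 0.0, 13.9]
contact_force: [0.5, -0.9, -0.5]
finger_gap: 0.0856
gripper_force: 0.0
time_s: 1.35
ee_pos: [0.4771, -0.1717, 0.2312]
orientation: [180.0, 0.0, 13.9]
contact_force: [0.8, -0.8, -0.7]
finger_gap: 0.0857
gripper_force: 0.0
time_s: 1.68
ee_pos: [0.5078, -0.128, 0.2309]
orientation: [-180.0, 0.1, 14.0]
contact_force: [-1.2, 0.0, -0.1]
finger_gap: 0.0853
gripper_force: 0.0
{"ee_pos": [0.5078196039085784, -0.1279551509444969, 0.23088949645806175], "orientation": [-179.98123769361376, 0.05114071302906439, 14.042804581466994], "joint_pos": [22.739663638980524, 14.281458743226903, -18.09992673395918, 108.70796763650378, 5.19236399230305, 57.85124648617291, -73.56560401113977]}
[316.50896378 223.00560642]
```

View pics/w1.png

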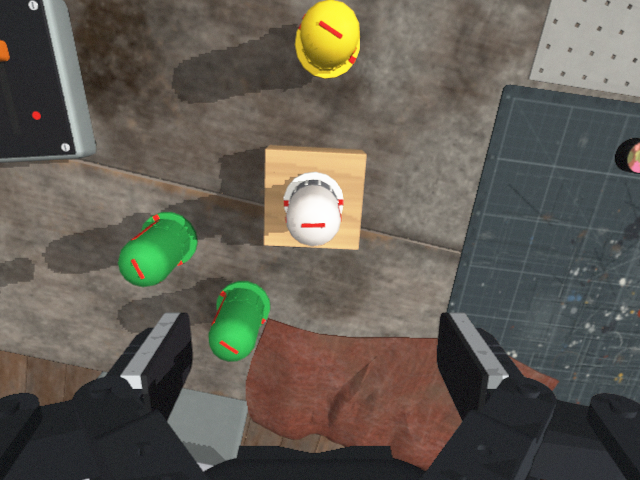

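The wrist view shows the white lamp in its block. Its top bar runs (301,226)-(325,225), and its skirt marks are at (286,203) and (341,202). Green and yellow lamps stand clear to either side.

```bash
python3 - <<'E'
from h import *;import json
s=json.load(open("w1.json"));c=cam("wrist",s)
im=cv2.imread("pics/w1.png");h=cv2.cvtColor(im,cv2.COLOR_BGR2HSV)
m=((h[...,0]<8)|(h[...,0]>172))&(h[...,1]>150)&(h[...,2]>100);m[:, :270]=0;m[:,355:]=0;m[:180]=0;m[240:]=0
n,l,st,ce=cv2.connectedComponentsWithStats(m.astype(np.uint8))
for i in range(1,n):
  if st[i,4]>8:print(st[i],ce[i].round(1),p2w(c,*ce[i],.105).round(4),p2w(c,*ce[i],.039).round(4))
ys,xs=np.where((l>0)&(np.arange(480)[:,None]>215));v=cv2.fitLine(np.c_[xs,ys].astype(np.float32),2,0,.01,.01).ravel()
a=p2w(c,v[2]-10*v[0],v[3]-10*v[1],.105);b=p2w(c,v[2]+10*v[0],v[3]+10*v[1],.105);print("bar yaw",np.degrees(np.arctan2(*(b-a)[1::-1])))
E
```

```text
[284 201   4   5  20] [285.5 203. ] [ 0.5162 -0.1059  0.105 ] [ 0.4999 -0.1052  0.039 ]
[338 200   5   5  21] [340.4 202. ] [ 0.5255 -0.1403  0.105 ] [ 0.5114 -0.1481  0.039 ]
[302 223  23   4  73] [313.4 224.8] [ 0.5063 -0.127   0.105 ] [ 0.4875 -0.1315  0.039 ]
bar yaw -74.35614972728882
```

```bash
python3 -m creep '10 -16 0 0 0;21 -33 0 0 0;21 -33 0 0 0;21 -33 0 0 0;21 -33 0 0 0' 40 && python3 -m creep '21 -33 0 0 0;21 -33 0 0 0;12 -20 0 0 0;0 0 0 -3.4 0;0 0 0 0 0'&& python3 -m creep '0 0 0 0 0;0 0 0 0 0'
python3 - <<'E'
from h import *
s=status.sense();im=imaging.read_camera("wrist");cv2.imwrite("pics/w2.png",im[:,:,::-1])
import json;json.dump({k:np.array(s[k]).tolist() for k in("ee_pos","orientation","joint_pos")},open("w2.json","w"));print(open("w2.json").read())
E
```

```text
time_s: 2.15
ee_pos: [0.5635, 0.0364, 0.2312]
orientation: [179.9, 0.0, 13.7]
contact_force: [1.7, -0.3, -0.2]
finger_gap: 0.0257
gripper_force: 0.0
time_s: 2.57
ee_pos: [0.5952, 0.1338, 0.2308]
orientation: [180.0, 0.1, 17.5]
contact_force: [-0.2, -1.4, 0.7]
finger_gap: 0.0003
gripper_force: 0.0
time_s: 2.73
ee_pos: [0.5953, 0.1311, 0.231]
orientation: [179.9, 0.1, 17.0]
contact_force: [0.4, -1.0, -0.1]
finger_gap: -0.0003
gripper_force: 0.0
{"ee_pos": [0.5952890302227944, 0.13113758047932367, 0.23104142154602753], "orientation": [179.9245360836259, 0.051525596036643445, 17.021840994088304], "joint_pos": [0.07029497727579863, 23.149711144986522, -24.149632698559365, 97.13289192356763, 10.573568128081916, 62.02181422956191, -100.32651197636062]}
```

View pics/w2.png

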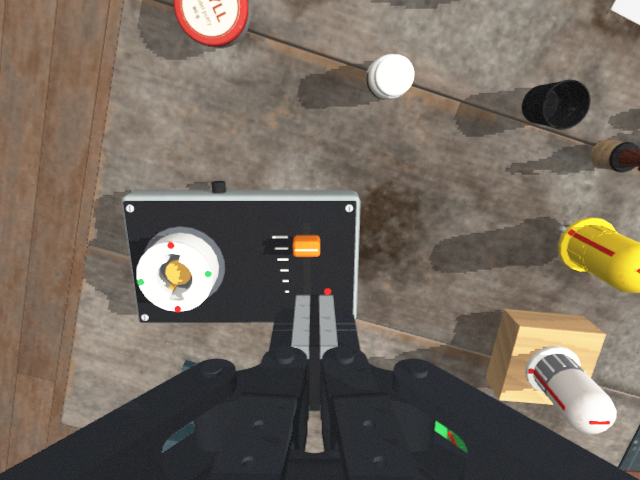

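The wrist view shows the socket's red dots at (170,245) and (178,309), its green dots at (207,274) and (140,282), and the cap at (306,245). Screws are at (130,208), (349,208) and (145,317). The bottle and the pot are well away from the tester.

```bash
python3 - <<'E'
from h import *;import json
s=json.load(open("w2.json"));c=cam("wrist",s)
im=cv2.imread("pics/w2.png");h=cv2.cvtColor(im,cv2.COLOR_BGR2HSV)
def blob(x,y,lo,hi,r=9):
    p=h[y-r:y+r+1,x-r:x+r+1].astype(int);m=(p[...,1]>110)&(p[...,2]>90)&((((p[...,0]-lo)%180)<=(hi-lo)%180))
    v,u=np.where(m);return np.array([u.mean()+x-r,v.mean()+y-r])
r1,r2=blob(170,245,172,8),blob(178,309,172,8);g1,g2=blob(207,274,45,85),blob(140,282,45,85);cp=blob(306,243,5,22,18)
P=lambda p,z:p2w(c,*p,z)[:2]
R1,R2,G1,G2=[P(p,.062) for p in(r1,r2,g1,g2)]
a=lambda d:np.degrees(np.arctan2(d[1],d[0]))
print("mouth",(R1+R2)/2,(G1+G2)/2,"len",np.linalg.norm(R1-R2),np.linalg.norm(G1-G2),"yaw",a(R1-R2),"green",a(G1-G2)+83-0)
s1,s2,s3=P((130,208.5),.034),P((349,208.5),.034),P((145,317.5),.034);print("yaw edge",a(s1-s2)-90,a(s1-s3))
print("cap",P((306.5,240),.055),P(cp,.055),cp,"red dot",P((327.5,292),.034))
E
```

```text
mouth [0.50714601 0.22177299] [0.50722647 0.22194997] len 0.05544856011562541 0.05518722999380382 yaw 16.9113287923406 green 17.31731479741778
yaw edge 16.969126440184652 17.05885181355949
cap [0.56615497 0.12916691] [0.56189279 0.12804709] [306.31194296 245.25490196] red dot [0.51861563 0.09603002]
```

```bash
python3 -m creep '0 -5 30 0 0;0 0 40 0 0;0 0 40 0 0;0 0 40 0 0;0 0 25 0 0' && python3 -m creep '0 0 15 0 0;0 0 0 0 0;-7 0 0 0 0;-7 0 0 0 0' && python3 -m creep '-7 0 0 0 0;-7 0 0 0 0;-7 0 0 0 0;-7 0 0 0 0;-7 0 0 0 0' && python3 -m creep '-7 0 0 0 0;-2 0 0 0 0;0 0 0 0 0'&& python3 -m creep '-2 0 0 0 0;-1 0 0 0 0;0 0 0 0 0'
```

```text
time_s: 3.2
ee_pos: [0.5919, 0.1362, 0.0527]
orientation: [180.0, 0.2, 17.1]
contact_force: [-0.9, -0.8, -0.2]
finger_gap: 0.0001
gripper_force: 0.0
time_s: 3.53
ee_pos: [0.5811, 0.1342, 0.0427]
orientation: [180.0, -0.1, 17.2]
contact_force: [0.3, -0.2, 0.7]
finger_gap: 0.0
gripper_force: 0.0
time_s: 3.95
ee_pos: [0.547, 0.1242, 0.0421]
orientation: [180.0, -0.1, 17.3]
contact_force: [2.1, 0.4, 0.4]
finger_gap: 0.0002
gripper_force: 0.9
time_s: 4.2
ee_pos: [0.5373, 0.1211, 0.0412]
orientation: [180.0, 0.1, 17.3]
contact_force: [1.0, -0.8, 0.4]
finger_gap: 0.0003
gripper_force: 0.0
time_s: 4.45
ee_pos: [0.5355, 0.1206, 0.0411]
orientation: [-180.0, 0.0, 17.3]
contact_force: [1.2, 0.2, -1.4]
finger_gap: -0.0001
gripper_force: 0.4
```

```bash
python3 -m creep '-2 0 0 0 0;-1 0 0 0 0;0 0 0 0 0'; python3 -m creep '-2 0 0 0 0;-1 0 0 0 0;0 0 0 0 0' | grep -E "ee|force"
```

```text
time_s: 4.7
ee_pos: [0.5325, 0.1197, 0.0412]
orientation: [-180.0, 0.0, 17.3]
contact_force: [0.8, 0.9, -0.7]
finger_gap: -0.0004
gripper_force: 0.5
ee_pos: [0.532, 0.1196, 0.0417]
contact_force: [7.5, 1.2, -4.5]
gripper_force: 3.5
```

```bash
python3 -m creep '4 0 0 0 0;0 0 -20 0 0;0 0 -40 0 0;0 0 -40 0 0;0 0 -40 0 0' && python3 -m creep '0 0 -40 0 1;0 0 -10 0 1;0 0 0 0 1;0 0 0 0 1' 
python3 - <<'E'
from h import *
s=status.sense();im=imaging.read_camera("wrist")[:,:,::-1].copy();cv2.imwrite("pics/w3.png",im);c=cam("wrist",s)
h=cv2.cvtColor(im,cv2.COLOR_BGR2HSV)
m=(h[...,0]>5)&(h[...,0]<22)&(h[...,1]>170)&(h[...,2]>120)
def comps(m,a,zs):
    n,l,st,ce=cv2.connectedComponentsWithStats(m.astype(np.uint8))
    for i in range(1,n):
        if st[i,4]>=a:print(st[i],ce[i].round(1),[p2w(c,*ce[i],z).round(4)[:2] for z in zs])
comps(m,60,[.055]);print()
m=((h[...,0]<8)|(h[...,0]>172))&(h[...,1]>150)&(h[...,2]>100);comps(m,8,[.034,.062])
E
```

```text
time_s: 5.37
ee_pos: [0.5323, 0.1198, 0.1823]
orientation: [-180.0, 0.2, 17.3]
contact_force: [1.2, 0.2, -0.3]
finger_gap: 0.0002
gripper_force: 0.0
time_s: 5.7
ee_pos: [0.5333, 0.1198, 0.2313]
orientation: [180.0, 0.0, 17.3]
contact_force: [0.0, 0.6, -0.4]
finger_gap: 0.0479
gripper_force: 0.0
[591 156  49  19  85] [610.8 165.7] [array([ 0.6281, -0.0831])]
[302 216  28  22 521] [315.4 226.1] [array([0.5173, 0.1145])]

[592 157  48  17 205] [616.  165.6] [array([ 0.6308, -0.1019]), array([ 0.6289, -0.0817])]
[169 161   7   6  32] [171.8 163.5] [array([0.5271, 0.2377]), array([0.5337, 0.2299])]
[333 219   8   8  51] [336.7 222.6] [array([0.5195, 0.0966]), array([0.5267, 0.1005])]
[176 232   6   7  34] [178.8 235.1] [array([0.4697, 0.2201]), array([0.481 , 0.2138])]
[547 309  42  35 191] [568.  324.5] [array([ 0.4906, -0.1326]), array([ 0.5001, -0.1098])]
[416 311   5   4  11] [418.5 312.5] [array([0.4618, 0.0008]), array([0.4738, 0.0125])]
[616 352  21   4  52] [625.2 353.3] [array([ 0.4793, -0.1971]), array([ 0.4898, -0.1691])]
```

```bash
python3 -m creep '-7 16 0 0 1;-14 33 0 0 1;-14 33 0 0 1;-14 33 0 0 1;-14 33 0 0 1' && python3 -m creep '-14 33 0 0 1;-14 32 0 0 1;-8 15 0 0 1;0 0 0 0 1' && python3 -m creep '0 0 30 0 1;0 0 30 0 1;0 0 0 0 1'
python3 - <<'E'
from h import *
s=status.sense();im=imaging.read_camera("wrist")[:,:,::-1].copy();cv2.imwrite("pics/w4.png",im);c=cam("wrist",s);print(s["ee_pos"],s["orientation"])
h=cv2.cvtColor(im,cv2.COLOR_BGR2HSV)
m=((h[...,0]<8)|(h[...,0]>172))&(h[...,1]>150)&(h[...,2]>100);m[:,:200]=0;m[:,450:]=0
n,l,st,ce=cv2.connectedComponentsWithStats(m.astype(np.uint8))
for i in range(1,n):
    if st[i,4]>=8:
        print(st[i],ce[i].round(1),[p2w(c,*ce[i],z).round(4)[:2] for z in(.105,.039)])
        if 250<ce[i][0]<380:
            ys,xs=np.where(l==i);v=cv2.fitLine(np.c_[xs,ys].astype(np.float32),2,0,.01,.01).ravel()
            a=p2w(c,v[2]-10*v[0],v[3]-10*v[1],.105);b=p2w(c,v[2]+10*v[0],v[3]+10*v[1],.105);print("yaw",np.degrees(np.arctan2(*(b-a)[1::-1])))
E
```

```text
time_s: 6.17
ee_pos: [0.5156, -0.0415, 0.229]
orientation: [-179.9, 0.2, 17.4]
contact_force: [0.6, 0.1, 0.1]
finger_gap: 0.0852
gripper_force: 0.0
time_s: 6.5
ee_pos: [0.5042, -0.1324, 0.2287]
orientation: [-180.0, 0.3, 16.9]
contact_force: [0.1, -0.5, 0.2]
finger_gap: 0.0858
gripper_force: 0.0
time_s: 6.75
ee_pos: [0.5021, -0.1257, 0.1649]
orientation: [-179.6, 0.6, 17.4]
contact_force: [-1.4, 0.7, -0.7]
finger_gap: 0.0854
gripper_force: 0.0
[ 0.50214658 -0.12568625  0.16492951] [-179.6431448     0.60217274   17.37014553]
[364   0  12   7  49] [370.5   2.2] [array([ 0.6199, -0.1128]), array([ 0.6338, -0.1162])]
yaw -92.02865219109901
[375  37  10  10  52] [379.6  41.5] [array([ 0.6067, -0.1217]), array([ 0.6163, -0.1281])]
yaw -19.906278977575077
[284 212   6   7  36] [286.2 215.1] [array([ 0.5193, -0.1047]), array([ 0.5002, -0.1055])]
yaw 12.659358416240334
[351 215   6   6  28] [353.8 217.4] [array([ 0.5282, -0.1369]), array([ 0.512 , -0.1482])]
yaw -146.79298302151977
[306 249  30   5 135] [320.6 251. ] [array([ 0.5063, -0.1266]), array([ 0.483 , -0.1346])]
yaw -74.23255887944973
[200 315   7  19  44] [203. 321.] [array([ 0.449 , -0.0784]), array([ 0.407 , -0.0705])]
[249 350   5   6  18] [250.6 352.5] [array([ 0.4377, -0.1078]), array([ 0.392 , -0.1096])]
yaw -7.554446132896691
[200 387  16  14  70] [207.2 394.4] [array([ 0.4032, -0.0911]), array([ 0.3462, -0.0874])]
```

View pics/w4.png

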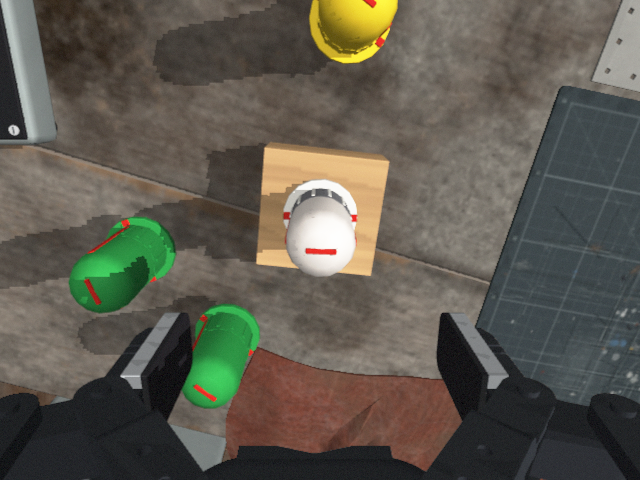

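The near view shows the white lamp centred between the open fingers: bar at (320,251), skirt marks at (286,215) and (354,217). Both fingers are clear of the green lamps, so I'll go down and grip.

```bash
python3 -m creep '4 2 24 0 1;0 0 30 0 1;0 0 30 0 1;0 0 20 0 1;0 0 10 0 1' && python3 -m creep '0 0 0 0 1;0 0 0 0 1;0 0 0 0 0;0 0 0 0 0;0 0 0 0 0' 60 && python3 -m creep '0 0 0 0 0;0 0 0 0 0;0 0 0 0 0'
```

```text
time_s: 7.22
ee_pos: [0.5104, -0.127, 0.0556]
orientation: [-179.9, 0.2, 17.4]
contact_force: [-0.1, 0.1, -0.3]
finger_gap: 0.0853
gripper_force: 0.0
time_s: 7.63
ee_pos: [0.5123, -0.128, 0.0586]
orientation: [179.9, -0.1, 17.3]
contact_force: [0.8, -0.7, 0.6]
finger_gap: 0.0517
gripper_force: 0.0
time_s: 7.88
ee_pos: [0.5119, -0.1279, 0.0585]
orientation: [180.0, -0.1, 17.3]
contact_force: [-1.0, 0.7, 7.1]
finger_gap: 0.0364
gripper_force: 59.3
```

```bash
python3 -m creep '0 0 0 0 1;0 0 0 0 1;0 0 0 0 1;-5 -1 6 0 1;0 0 0 0 1' | tail -5 && python3 -m creep '0 0 0 0 1;0 0 0 0 1;0 0 0 0 1' && python3 -m creep '0 0 0 0 0;0 0 0 0 0;0 0 0 0 0;0 0 0 0 0;0 0 0 0 0' 60 && python3 -m creep '0 0 0 0 0;0 0 0 0 0;0 0 0 0 0'
```

```text
ee_pos: [0.5045, -0.1285, 0.0502]
orientation: [-180.0, 0.1, 17.3]
contact_force: [-1.0, 0.2, -0.1]
finger_gap: 0.0855
gripper_force: 0.0
time_s: 8.55
ee_pos: [0.5064, -0.1283, 0.0513]
orientation: [-180.0, -0.0, 17.3]
contact_force: [-0.2, -0.1, -0.4]
finger_gap: 0.0859
gripper_force: 0.0
time_s: 8.97
ee_pos: [0.5065, -0.1283, 0.0516]
orientation: [180.0, -0.0, 17.3]
contact_force: [-1.0, 0.7, 4.1]
finger_gap: 0.0366
gripper_force: 59.7
time_s: 9.22
ee_pos: [0.5065, -0.1283, 0.0516]
orientation: [180.0, -0.0, 17.3]
contact_force: [-2.3, 0.3, 5.2]
finger_gap: 0.0368
gripper_force: 59.8
```

```bash
python3 -m creep '0 0 -10 0 0;0 0 -30 0 0;0 0 -40 0 0;0 0 -30 0 0;0 0 -10 0 0' && python3 -m creep '5 -16 0 0 0;10 -32 0 0 0;10 -32 0 0 0;10 -32 0 0 0;10 -32 0 0 0' && python3 -m creep '10 -32 0 0 0;10 -32 0 0 0;10 -32 0 0 0;10 -32 0 0 0;10 -32 0 0 0' && python3 -m creep '9 -30 0 0 0;0 0 0 -6 0;0 0 0 -7 0;0 0 0 -7 0;0 0 0 -7 0' && python3 -m creep '0 0 0 -7 0;0 0 0 -7 0;0 0 0 -7 0;0 0 0 -7 0;0 0 0 -7 0' && python3 -m creep '0 0 0 -7 0;0 0 0 -7 0;0 0 0 -7 0;0 0 0 -7 0;0 0 0 -1.4 0' && python3 -m creep '0 0 0 0 0;0 0 0 0 0;0 0 0 0 0;0 0 0 0 0;0 0 0 0 0'
python3 - <<'E'
from h import *;import json
s=status.sense();cv2.imwrite("pics/w5.png",imaging.read_camera("wrist")[:,:,::-1])
t=imaging.read_camera("top")[:,:,::-1];d=imaging.read_camera("side")[:,:,::-1];cv2.imwrite("pics/t5.png",t);cv2.imwrite("pics/s5.png",d)
json.dump({k:np.array(s[k]).tolist() for k in("ee_pos","orientation","joint_pos")},open("w5.json","w"));print(s["joint_pos"])
o=np.zeros((600,800,3),np.uint8);o[:300,:400]=cv2.resize(t[230:320,140:260],(400,300));o[:300,400:]=cv2.resize(d[170:275,190:330],(400,300));w=cv2.imread("pics/w5.png");o[300:,:400]=cv2.resize(w,(400,300));o[300:,400:]=cv2.resize(w[150:390,160:480],(400,300));cv2.imwrite("pics/c5.png",o)
E
```

```text
time_s: 9.63
ee_pos: [0.5088, -0.1286, 0.1763]
orientation: [179.8, -0.4, 17.3]
contact_force: [-0.1, -0.7, -1.0]
finger_gap: 0.0365
gripper_force: 60.2
time_s: 10.05
ee_pos: [0.5057, 0.0237, 0.171]
orientation: [-180.0, 0.0, 17.3]
contact_force: [0.9, 0.4, -1.2]
finger_gap: 0.0367
gripper_force: 60.2
time_s: 10.47
ee_pos: [0.5058, 0.1914, 0.1709]
orientation: [180.0, 0.1, 17.3]
contact_force: [0.4, -1.1, -1.8]
finger_gap: 0.0369
gripper_force: 60.2
time_s: 10.88
ee_pos: [0.5055, 0.2214, 0.1706]
orientation: [-180.0, 0.1, 44.7]
contact_force: [0.0, 0.1, -2.1]
finger_gap: 0.037
gripper_force: 60.3
time_s: 11.3
ee_pos: [0.5058, 0.221, 0.1708]
orientation: [-179.9, 0.0, 79.7]
contact_force: [0.4, 0.5, -1.3]
finger_gap: 0.0367
gripper_force: 60.3
time_s: 11.72
ee_pos: [0.5058, 0.2209, 0.1706]
orientation: [-179.9, -0.0, 109.0]
contact_force: [-0.3, -0.5, -1.2]
finger_gap: 0.0365
gripper_force: 60.3
time_s: 12.13
ee_pos: [0.5062, 0.2215, 0.1713]
orientation: [180.0, 0.0, 108.7]
contact_force: [-0.6, -0.1, -0.8]
finger_gap: 0.0368
gripper_force: 60.3
[  5.8074489   26.36747097 -45.87514744 107.10168652  22.63039614
  56.01551419 -31.38221489]
```

View pics/c5.png

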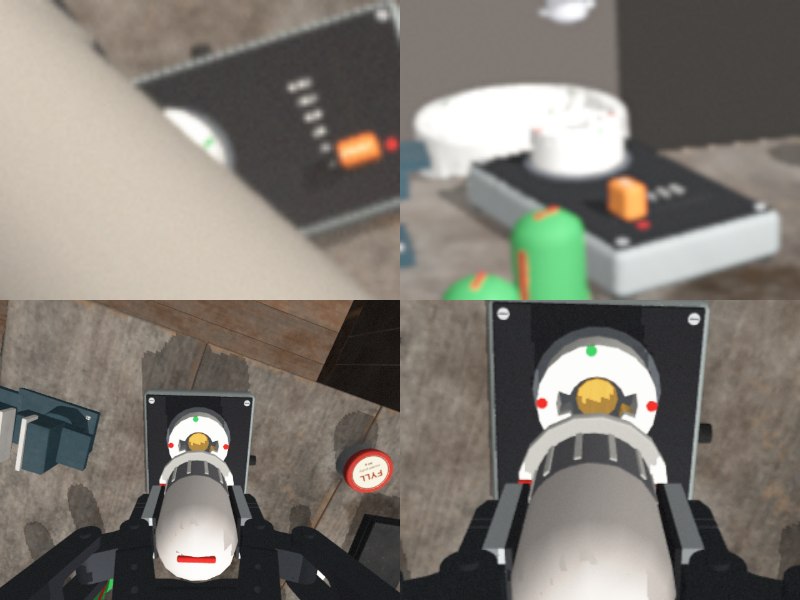

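The dimmer cap sits at the short-tick end beside the red dot. The gripped lamp hangs over the socket, with the red gap dots visible left and right of the mouth. Now measuring the offset.

```bash
python3 - <<'E'
from h import *;import json
s=json.load(open("w5.json"));c=cam("wrist",s)
im=cv2.imread("pics/w5.png");h=cv2.cvtColor(im,cv2.COLOR_BGR2HSV)
m=((h[...,0]<8)|(h[...,0]>172))&(h[...,1]>150)&(h[...,2]>90);m[:,:230]=0;m[:,400:]=0
n,l,st,ce=cv2.connectedComponentsWithStats(m.astype(np.uint8))
a=lambda d:np.degrees(np.arctan2(d[1],d[0]))
for i in range(1,n):
    if st[i,4]>=6:
        print(st[i],ce[i].round(1),"z.062",p2w(c,*ce[i],.062).round(4)[:2],"top",p2w(c,*ce[i],.225).round(4)[:2],"skirt",p2w(c,*ce[i],.158).round(4)[:2])
        if st[i,2]>30:
            ys,xs=np.where(l==i);v=cv2.fitLine(np.c_[xs,ys].astype(np.float32),2,0,.01,.01).ravel()
            A=p2w(c,v[2]-10*v[0],v[3]-10*v[1],.225);B=p2w(c,v[2]+10*v[0],v[3]+10*v[1],.225);print("bar yaw",a(B-A))
print(s["ee_pos"],s["orientation"])
# skirt outline projected for lamp on tool axis, at several lateral offsets: silhouette x-extent check
from numpy import pi
R=Rn.from_euler("xyz",s["orientation"],degrees=True).as_matrix()
for z0,r in((.039-.027,.0245),(.039-.027,.0245)):
    q=np.array([w2p(c,np.array(s["ee_pos"])+R@[r*np.cos(t),r*np.sin(t),z0]) for t in np.linspace(0,2*pi,73)]);print("skirt pred x",q[:,0].min(),q[:,0].max(),"y",q[:,1].min())
E
```

```text
[269 229   8   7  47] [272.8 232.1] z.062 [0.4814 0.2133] top [0.4813 0.2664] skirt [0.4813 0.2446]
[357 231   9   8  52] [361.3 234.5] z.062 [0.5341 0.2294] top [0.5    0.2721] skirt [0.514  0.2545]
[254 294  11   4  32] [259.4 295.1] z.062 [0.4857 0.1693] top [0.4828 0.2508] skirt [0.484  0.2173]
[284 409  61  12 578] [313.7 414.9] z.062 [0.5494 0.0908] top [0.5054 0.2231] skirt [0.5235 0.1687]
bar yaw 16.295520677378192
[0.5061795536527056, 0.22149796142832281, 0.17133661397856695] [179.99487387613016, 0.014517783459124136, 108.65799362362137]
skirt pred x 254.04340642831855 375.4692331322659 y 246.18500942251532
skirt pred x 254.04340642831855 375.4692331322659 y 246.18500942251532
```

```bash
python3 - <<'E'
import cv2
w=cv2.imread("pics/w5.png");cv2.imwrite("pics/c6.png",cv2.resize(w[205:325,230:390],(800,600),interpolation=cv2.INTER_CUBIC))
E
```

```text
(no output)
```

View pics/c6.png

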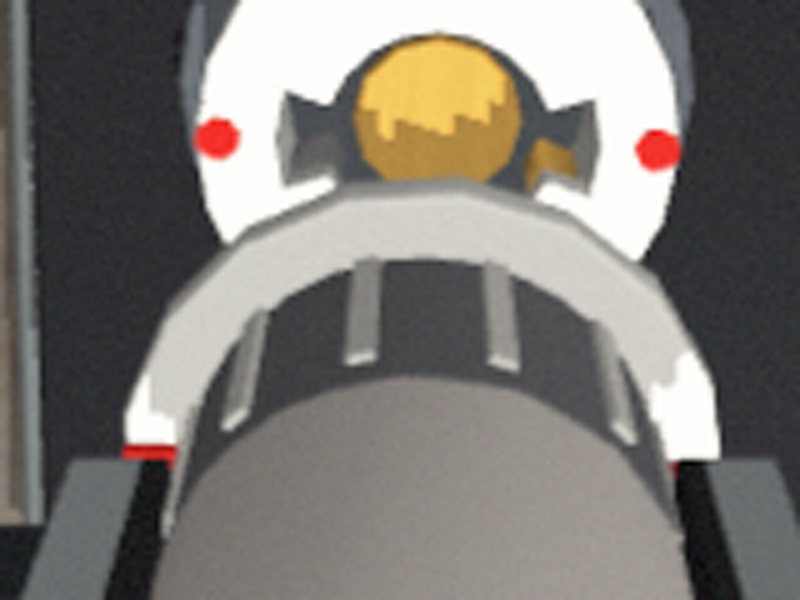

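```bash
python3 -m creep '-1.3 1.5 10 -0.5 0;0 0 20 0 0;0 0 20 0 0;0 0 8 0 0;0 0 0 0 0' && python3 -m creep '0 0 4 0 0;0 0 4 0 0;0 0 4 0 0;0 0 0 0 0;0 0 0 0 0'&& python3 -m creep '0 0 3 0 0;0 0 3 0 0;0 0 0 0 0;0 0 0 0 0'
```

```text
time_s: 12.7
ee_pos: [0.5066, 0.2197, 0.1109]
orientation: [-179.7, 0.0, 109.2]
contact_force: [-0.3, -0.4, -1.0]
finger_gap: 0.0365
gripper_force: 60.3
time_s: 13.12
ee_pos: [0.5082, 0.2208, 0.1015]
orientation: [180.0, 0.0, 109.2]
contact_force: [1.0, -0.1, -1.1]
finger_gap: 0.0365
gripper_force: 60.3
time_s: 13.45
ee_pos: [0.5079, 0.2206, 0.0952]
orientation: [-180.0, 0.0, 109.2]
contact_force: [-0.9, -0.3, -0.3]
finger_gap: 0.0368
gripper_force: 60.3
```

```bash
python3 -m creep '0 0 3 0 0;0 0 0 0 0;0 0 0 0 0' && python3 -m creep '0 0 3 0 0;0 0 0 0 0;0 0 0 0 0'&& python3 -m creep '0 0 3 0 0;0 0 0 0 0;0 0 0 0 0'
```

```text
time_s: 13.7
ee_pos: [0.5079, 0.2207, 0.0921]
orientation: [-180.0, 0.0, 109.2]
contact_force: [-0.1, 0.0, -0.1]
finger_gap: 0.037
gripper_force: 60.3
time_s: 13.95
ee_pos: [0.5082, 0.2209, 0.0895]
orientation: [180.0, -0.0, 109.2]
contact_force: [-0.1, -0.7, 1.5]
finger_gap: 0.037
gripper_force: 60.6
time_s: 14.2
ee_pos: [0.5083, 0.2209, 0.0864]
orientation: [180.0, -0.0, 109.2]
contact_force: [-0.6, -0.7, 2.8]
finger_gap: 0.0369
gripper_force: 60.6
```

```bash
python3 -m creep '0 0 3 0 0;0 0 0 0 0;0 0 0 0 0' && python3 -m creep '0 0 2 0 0;0 0 0 0 0;0 0 0 0 0'&& python3 -m creep '0 0 1 0 0;0 0 0 0 0;0 0 0 0 0'
```

```text
time_s: 14.45
ee_pos: [0.5083, 0.2209, 0.0834]
orientation: [180.0, -0.0, 109.2]
contact_force: [0.3, 0.2, 3.9]
finger_gap: 0.0368
gripper_force: 60.8
time_s: 14.7
ee_pos: [0.5083, 0.2209, 0.0814]
orientation: [180.0, -0.0, 109.2]
contact_force: [0.8, -0.1, 4.5]
finger_gap: 0.0367
gripper_force: 60.8
time_s: 14.95
ee_pos: [0.5083, 0.2209, 0.0804]
orientation: [180.0, -0.0, 109.2]
contact_force: [0.8, -0.3, 4.5]
finger_gap: 0.0369
gripper_force: 60.8
```

```bash
python3 -m creep '0 0 1.5 0 0;0 0 0 0 0;0 0 0 0 0' && python3 -m creep '0 0 1 0 0;0 0 0 0 0;0 0 0 0 0'&& python3 -m creep '0 0 1 0 0;0 0 0 0 0;0 0 0 0 0'
```

```text
time_s: 15.2
ee_pos: [0.5084, 0.221, 0.0796]
orientation: [180.0, 0.0, 109.2]
contact_force: [0.1, -0.9, 11.7]
finger_gap: 0.0371
gripper_force: 61.5
time_s: 15.45
ee_pos: [0.5084, 0.2209, 0.0796]
orientation: [179.9, 0.1, 109.2]
contact_force: [-3.4, -2.4, 21.2]
finger_gap: 0.0367
gripper_force: 62.4
time_s: 15.7
ee_pos: [0.5084, 0.2209, 0.0795]
orientation: [179.9, 0.1, 109.2]
contact_force: [-6.8, -5.5, 30.9]
finger_gap: 0.0367
gripper_force: 63.3
```

```bash
python3 -m creep '0 0 -2.7 0 0;0 0 0 0 0;0 0 0 0 0;0 0 0 0 0' && python3 -m creep '0 0 0 4 0;0 0 0 4 0;0 0 0 4 0;0 0 0 4 0;0 0 0 0 0' && python3 -m creep '0 0 0 4 0;0 0 0 4 0;0 0 0 4 0;0 0 0 4 0;0 0 0 0 0'
python3 -c "
from h import *;s=status.sense();print(s['ft_torque'],s['joint_pos'])"
```

```text
time_s: 16.03
ee_pos: [0.5083, 0.2209, 0.0797]
orientation: [180.0, -0.0, 109.2]
contact_force: [2.0, 0.9, 4.0]
finger_gap: 0.0366
gripper_force: 60.9
time_s: 16.45
ee_pos: [0.508, 0.2204, 0.0797]
orientation: [-180.0, 0.1, 93.0]
contact_force: [-0.4, -1.4, 8.4]
finger_gap: 0.0369
gripper_force: 61.1
time_s: 16.87
ee_pos: [0.5078, 0.2205, 0.0796]
orientation: [-180.0, 0.1, 77.0]
contact_force: [-0.1, -1.4, 8.9]
finger_gap: 0.0368
gripper_force: 61.2
[-0.17747812  0.18763159 -0.01428397] [ -3.55394092  31.1539362  -33.87082744 111.12045191  24.1614685
  44.89557893 -64.06484669]
```

```bash
python3 -m creep '0 0 0 4 0;0 0 0 4 0;0 0 0 4 0;0 0 0 4 0;0 0 0 4 0' && python3 -m creep '0 0 0 4 0;0 0 0 4 0;0 0 0 4 0;0 0 0 4 0;0 0 0 4 0'
python3 -c "
from h import *;s=status.sense();print(s['ft_torque'])"
python3 -m creep '0 0 0 4 0;0 0 0 3 0;0 0 0 2 0;0 0 0 0 0;0 0 0 0 0'
python3 - <<'E'
from h import *;import json
s=status.sense();print(s['ft_torque']);im=imaging.read_camera("wrist")[:,:,::-1].copy();cv2.imwrite("pics/w7.png",im)
json.dump({k:np.array(s[k]).tolist() for k in("ee_pos","orientation","joint_pos")},open("w7.json","w"))
o=np.zeros((600,800,3),np.uint8);o[:300,:400]=cv2.resize(im,(400,300));o[:300,400:]=cv2.resize(im[190:310,240:400],(400,300),interpolation=2);o[300:,:400]=cv2.resize(imaging.read_camera("top")[230:320,140:260,::-1],(400,300));o[300:,400:]=cv2.resize(imaging.read_camera("side")[170:275,190:330,::-1],(400,300));cv2.imwrite("pics/c7.png",o)
E
```

```text
time_s: 17.28
ee_pos: [0.5077, 0.2206, 0.0796]
orientation: [-180.0, 0.0, 57.0]
contact_force: [-0.2, 0.0, 8.3]
finger_gap: 0.0371
gripper_force: 61.2
time_s: 17.7
ee_pos: [0.5076, 0.2209, 0.0796]
orientation: [-180.0, 0.0, 37.1]
contact_force: [-0.9, 0.7, 7.5]
finger_gap: 0.0371
gripper_force: 61.2
[-0.00177915  0.21606778  0.16714639]
time_s: 18.12
ee_pos: [0.5076, 0.221, 0.0796]
orientation: [-180.0, 0.0, 28.2]
contact_force: [-0.7, 0.0, 8.2]
finger_gap: 0.0368
gripper_force: 61.2
[0.07331003 0.22432463 0.066419  ]
```

View pics/c7.png

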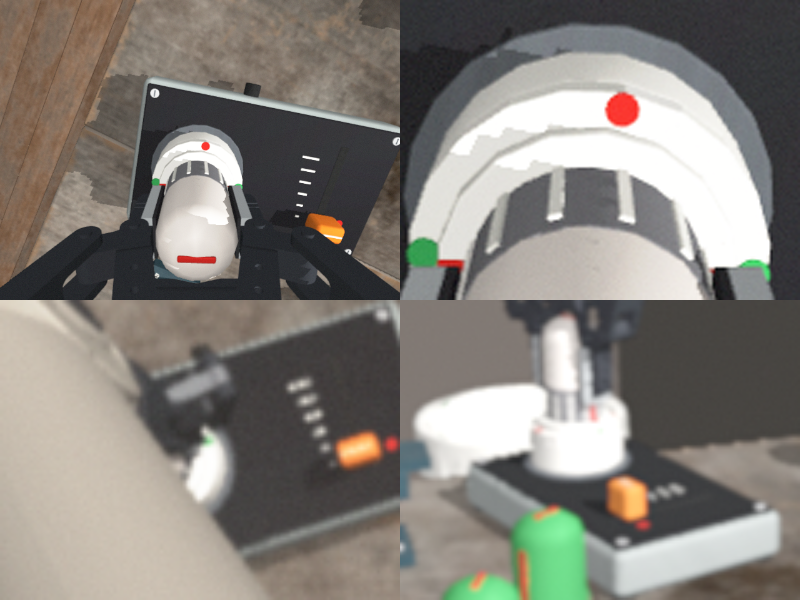

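The skirt marks now line up with the green dots and the skirt is seated on the socket. I'll compute the bar angle numerically.

```bash
cat > bar.py <<'E'
from h import *
s=status.sense();c=cam("wrist",s);im=imaging.read_camera("wrist")[:,:,::-1].copy();h=cv2.cvtColor(im,cv2.COLOR_BGR2HSV)
m=((h[...,0]<8)|(h[...,0]>172))&(h[...,1]>150)&(h[...,2]>90);m[:380]=0;m[450:]=0;m[:,:250]=0;m[:,380:]=0
ys,xs=np.where(m);v=cv2.fitLine(np.c_[xs,ys].astype(np.float32),2,0,.01,.01).ravel();z=s["ee_pos"][2]+.054
A=p2w(c,v[2]-10*v[0],v[3]-10*v[1],z);B=p2w(c,v[2]+10*v[0],v[3]+10*v[1],z)
d=B-A;y=np.degrees(np.arctan2(d[1],d[0]));print("bar yaw",y,"turn from gap",17-y,"centre",(A+B)/2,"tool yaw",s["orientation"][2],"torque",s["ft_torque"],"t",s["time_s"])
E
python3 bar.py
```

```text
bar yaw -63.842090240945076 turn from gap 80.84209024094508 centre [0.50836371 0.22223529 0.13365358] tool yaw 28.238963287443948 torque [0.14061768 0.24497114 0.11989247] t 18.2667
```

```bash
python3 -m creep '0 0 0 2.5 0;0 0 0.5 0 0;0 0 0 0 0;0 0 0 0 0;0 0 0 0 0' && python3 -m creep '0 0 0 0 0;0 0 0 0 0;0 0 0 0 0;0 0 0 0 0;0 0 0 0 0' && python3 bar.py
```

```text
time_s: 18.73
ee_pos: [0.5077, 0.2211, 0.0796]
orientation: [-180.0, 0.0, 25.7]
contact_force: [-2.7, -0.0, 12.2]
finger_gap: 0.0367
gripper_force: 61.6
time_s: 19.15
ee_pos: [0.5077, 0.221, 0.0796]
orientation: [-180.0, 0.0, 25.7]
contact_force: [-2.1, -0.6, 13.0]
finger_gap: 0.0371
gripper_force: 61.6
bar yaw -66.31395445980266 turn from gap 83.31395445980266 centre [0.50843802 0.22223638 0.13362369] tool yaw 25.730645203080485 torque [-0.02841832  0.59408107  0.08259683] t 19.15
```

At the stop, steady and still gripped. Handing in.

```bash
python3 -c "
from station import robot;print(robot.close_job())"
```

```text
the job is handed in; nothing more can be done
None
```

I handed the job in at 19 s, with no verdict shown: the dimmer is against its off stop, and the lamp is pushed fully home, turned about 83° clockwise to the green marks and still gripped at about 60 N; I never went near the figure, pot or bottle.

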